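Trace the repair weld, then log it

ROBOT

A 7-joint arm with a two-finger parallel gripper is mounted at the origin on the work surface. World frame = base frame: x ahead of the robot, y to its left, z up, the work surface at z = 0. Lengths are in m, angles in rad, forces in N, time in s.
With the tool pointing down it reaches from about 0.425 to 0.825 m from the base axis. Payload 3.6 kg.
Tool frame: the origin (TCP) lies midway between the tips of the shut fingers; the grasp point (between the pads) lies env.grip_depth behind it (env.grip_depth is the distance from the TCP to the grasp point, in m); z points along the fingers, y is the line along which they close (so a half turn about z gives the same grasp; the last joint's range is limited). The gripper opens to 85 mm and grips with 20 to 120 N. Pads are 22 mm wide; open, the fingers measure 114 mm over their backs; the gripper's body (76 mm by 85 mm) begins 54 mm behind the grasp point. The pads swing forward as they close: fully open they stand 13 mm farther back than shut.
Start: joints at [1.26, 0.615, -0.013, 1.423, 0.008, 1.103, -0.04], TCP at [0.183, -0.624, 0.231] pointing down, gripper open.
Joint ranges: [-3.12, 3.12], [-0.3, 2.06], [-1.34, 1.32], [0.26, 2.42], [-1.36, 4.5], [0.01, 1.98], [-2.84, 2.84]. Speed limits (rad/s): [2.79, 2.79, 3.14, 3.14, 3.14, 3.14, 3.14].

INTERFACE

Orientations are given as a unit quaternion [w, x, y, z].
In Python, from plant import observe, optics, env gives the robot as it stands.
- The arm moves only by the tool send_rows, never from a script. Its argument "increments" is a list of rows, each an object with "delta_pos": the shift along the tool's x, y, z in mm, a list of three; "turn": the turn, a rotation vector about the tool's x, y, z in degrees, a list of three; "grip": the opening in per cent of the stroke, from 0 (shut) to 100 (fully open). In form: [{"delta_pos": [dx, dy, dz], "turn": [ax, ay, az], "grip": grip}, ...]. A call has 1 to 10 rows; each row shifts and turns the commanded pose from where the row before left it, along the tool's axes as they then stand; what a row does not reach is not made up. A row lasts 1/10 s, in which the tool goes at most 50 mm and 8.59 degrees, less where a joint would pass 70% of its speed; a pose out of reach is approached as far as the arm can. A call is refused whole if a number of a shift passes 50 or a number of a turn 8.59, either way. A call with a gripper value outside its range is refused whole. The fingers move at their own pace and stop on an object; "force" is the grip in N (left out, the last holds). Time passes only in rows, so rows that do not move let the fingers close. It gives the time, the measured TCP pose, the force, the opening and the grip force at its end, in the units of the state.
- observe(): the state, without advancing time (a new reading comes with each control period).
- optics.snapshot(name): name is "side" or "top"; returns (picture, depth): 420x560x3 uint8, red, green, blue; 420x560 float32, m along the optical axis (not along the pixel's ray), 0 where there is no reading.
- optics.get_calibration(name): a dict with "fx", "fy", "cx", "cy" (pixels), "cam_to_world" (4x4, takes a point from camera to world coordinates). Camera axes: x right, y down, z forward; pixel columns grow to the right and rows downward; lengths in m; the calibration is good to about 2 mm. A picture is of the moment at which its call begins. get_calibration takes no time and is no camera call.
- env.finish_job(): hands the job in; it is judged then, once.
The state is a dict: "time": time; "q": joint angles; "joint_vel": joint speeds; "effort": joint torques, N m; "tcp_pos": TCP position; "tcp_rot": TCP orientation; "ft_force": force on the tool from outside, world axes, zero at the start; "wrist_torque": the same for the moment, N m; "gripper_width": opening from 0.0 (shut) to 1.0 (fully open); "finger_force": force on a finger pad.
Only numpy, scipy, OpenCV 4.12 (cv2) and the standard library are available. Lean on these libraries where they do the work, as an engineer would, in place of code of your own. Each camera call takes 0.05 s, during which the arm holds its last target. There are 200 camera calls.

TASK

Point out the repair weld on the steel test plate: with the fingers pointing straight down, follow the whole bright bead round both its bends with the fingertips about a centimetre above it, from the round tab to the square tab, without touching the plate, which has been cleaned for coating. Then press the red button on top of the torque tester right down to log the check, and let it come up again. Leave the plate and the loose parts where they lie.

Things in the scene. Friction and masses are not known exactly. Their poses are not given: they have to be found in the camera images.
- plate: loose dark steel plate, 1 kg, flat on the ledge, turned any way: 120 x 110 x 10 mm, with a 46 mm round tab at one end and a 46 mm square tab at the other (216 mm over both). A bright ribbed weld bead, 12 mm wide, 4.5 mm proud, crosses it in a dog-leg from round to square tab: own x, y (-85,-35), (-25,-35), (0,0), (25,35), (85,35) mm, straight between. Origin: centre of its underside, z up
- weld_start (a point): point on top of the weld bead where it begins, at the centre of the round tab; 14.5 mm above the ledge; z axis up
- weld_bend1 (a point): point on top of the weld bead at the first bend, 60 mm along; 14.5 mm above the ledge; z axis up
- weld_middle (a point): point on top of the weld bead at the centre of the plate, 43 mm past the first bend; 14.5 mm above the ledge; z axis up
- weld_bend2 (a point): point on top of the weld bead at the second bend, 43 mm past the middle; 14.5 mm above the ledge; z axis up
- weld_end (a point): point on top of the weld bead where it ends, at the centre of the square tab, 60 mm past the second bend; 14.5 mm above the ledge; z axis up
- tester: grey torque tester bolted to the ledge, a box 140 x 120 mm, 70 mm tall, on a 170 x 150 mm foot, with a steel square drive (88 mm above the ledge at its tip) and a small display on top; origin at the centre of its underside, z up
- log_button_top (a point): centre of the upper face of the round red push button, 36 mm across, on top of the tester; the button is pressed straight down
- log_button (a joint): travel of the red button in m: 0 = up, 0.006 = fully down; a spring returns it; fully down takes 4 N
- coupler: zinc-plated right-angle scaffold coupler, two 60 mm rings at right angles, about 65 x 130 x 60 mm tall; bystander; origin under its middle
- socket: worn steel ratchet socket, upright cylinder 32 mm across, 40 mm tall; bystander; origin at the centre of its underside
- sleeve_cap: yellow plastic sleeve cap, upright cylinder 58 mm across, 50 mm tall; bystander; origin at the centre of its underside
- ladder_clamp: dusty cast U-shaped ladder clamp with a cross bolt, about 100 x 45 x 57 mm tall; bystander; origin under its middle
Things that resemble listed ones, but are neither listed nor needed, are in the scene too. Of the things that look like the tester, the smaller one is meant.

How it is judged:
By the outcome, as a careful person would: the job done as asked, in the order asked, and still so for the second after the job is handed in, with the robot touching nothing.
It also fails if it takes over 50 s, if anything falls off the work surface, if the arm or the gripper's body presses on something with over 40 N, if the wrist force passes 120 N, or if a joint passes its speed limit or range.

## Working session

There is one attempt and no reset: what is moved stays moved. The work goes in short steps, Python scripts to look and compute and a tool call to move; the robot and the scene stay as the last step left them, time stands still between calls to the robot, and variables do not carry over. Pictures are saved under pics/ and viewed, at most 10 in all, crops included, and the job is handed in when it is done.

Besides the shell and the picture viewer there is one more tool, called by a JSON object that holds its "api" and its "payload". send_rows: Moves the arm, as the interface text tells. Its arguments: {"type":"object","properties":{"increments":{"type":"array"},"force":{"type":"number"}},"required":["increments"]}

```bash
mkdir -p pics; ls; python3 - <<'E'
from plant import observe, optics, env
import cv2,numpy as np
s=observe();print({k:np.round(v,3) for k,v in s.items()},env.grip_depth)
for n in("top","side"):
    p,d=optics.snapshot(n);np.savez(f"{n}.npz",p=p,d=d);cv2.imwrite(f"pics/{n}0.png",p[:,:,::-1])
    c=optics.get_calibration(n);print(n,c["fx"],c["cx"],c["cy"],np.round(c["cam_to_world"],3))
E
```

```text
pics
{'time': np.float64(0.0), 'q': array([ 1.26 ,  0.616, -0.013,  1.425,  0.008,  1.103, -0.04 ]), 'joint_vel': array([-0.   ,  0.001, -0.   ,  0.   , -0.   ,  0.001, -0.   ]), 'effort': array([-0.0000e+00, -4.6921e+01,  2.5900e-01, -1.7103e+01,  1.0000e-02,
        1.0000e-02, -0.0000e+00]), 'tcp_pos': array([ 0.182, -0.623,  0.23 ]), 'tcp_rot': array([-0.001,  0.99 ,  0.142, -0.   ]), 'ft_force': array([ 0.235, -0.944, -0.11 ]), 'wrist_torque': array([-0.011,  0.045,  0.007]), 'finger_force': np.float64(0.0), 'gripper_width': np.float64(0.999)} 0.0187
top 474.4053219501036 277.1570899225618 207.62189891712848 [[ 0.005 -0.984  0.177  0.273]
 [-1.    -0.002  0.018 -0.022]
 [-0.017 -0.177 -0.984  1.3  ]
 [ 0.     0.     0.     1.   ]]
side 387.9818406665351 280.87133414744255 217.23853509287224 [[-0.76  -0.413  0.501  0.02 ]
 [-0.65   0.489 -0.582  0.496]
 [-0.005 -0.768 -0.64   0.646]
 [ 0.     0.     0.     1.   ]]
```

View pics/top0.png

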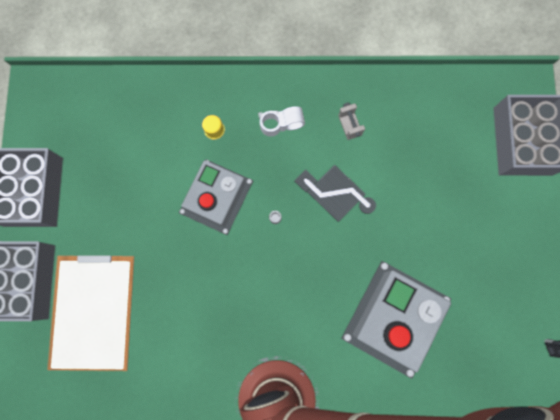

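View pics/side0.png

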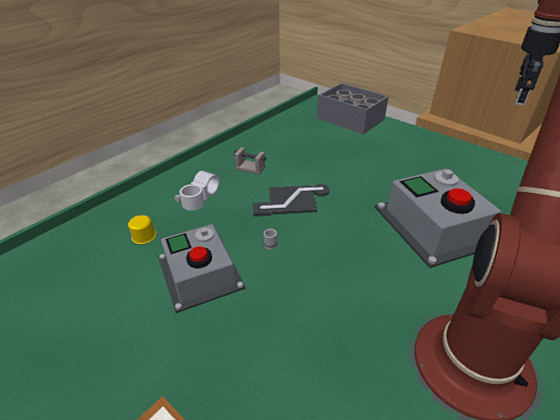

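The top view shows the plate at about (338,192), with the round tab at (368,206) and the square tab at (305,181). The smaller tester is at (215,197), its red button at (206,200); the larger look-alike is at (398,318). The side view agrees: plate at (290,200), small tester's button at (199,255).

```bash
cat > h.py <<'E'
import numpy as np,cv2
from plant import optics
def ray(n,uv,z):
    c=optics.get_calibration(n);T=c["cam_to_world"]
    uv=np.atleast_2d(uv).astype(float)
    d=np.c_[(uv[:,0]-c["cx"])/c["fx"],(uv[:,1]-c["cy"])/c["fy"],np.ones(len(uv))]@T[:3,:3].T
    return T[:3,3]+d*((z-T[2,3])/d[:,2])[:,None]
def dep(n,uv,D):
    c=optics.get_calibration(n);T=c["cam_to_world"];uv=np.atleast_2d(uv)
    z=D[uv[:,1].astype(int),uv[:,0].astype(int)]
    return np.c_[(uv[:,0]-c["cx"])/c["fx"]*z,(uv[:,1]-c["cy"])/c["fy"]*z,z]@T[:3,:3].T+T[:3,3]
def mask(p,box,f):
    m=np.zeros(p.shape[:2],bool);x0,y0,x1,y1=box;m[y0:y1,x0:x1]=f(p[y0:y1,x0:x1].astype(int));v,u=np.nonzero(m);return np.c_[u,v]
B=np.array([(-85,-35),(-25,-35),(0,0),(25,35),(85,35)])/1000.
def samp(pts,n=25): return np.vstack([np.linspace(a,b,n) for a,b in zip(pts[:-1],pts[1:])])
E
cat > m.py <<'E'
from h import *
from scipy.optimize import least_squares
from scipy.spatial import cKDTree
box={"top":[(292,160,380,225),(190,180,220,220)],"side":[(250,180,332,218),(180,240,215,272)]}
for n in("top","side"):
    f=np.load(n+".npz");p,D=f["p"],f["d"]
    g=mask(p,box[n][0],lambda a:(a.min(2)>150)&(np.ptp(a,2)<40))
    # keep largest component
    im=np.zeros(p.shape[:2],np.uint8);im[g[:,1],g[:,0]]=1
    k,l,st,_=cv2.connectedComponentsWithStats(im);j=1+st[1:,4].argmax();v,u=np.nonzero(l==j);g=np.c_[u,v]
    W=ray(n,g,.0145)[:,:2];print(n,"bead px",len(g),"depth z",np.median(dep(n,g,D)[:,2]))
    pl=mask(p,box[n][0],lambda a:(a.max(2)<100)&(np.ptp(a,2)<22));P=ray(n,pl,.01)[:,:2]
    print(" plate dark+bead area mm2",len(pl),"table z",dep(n,[(300,230)] ,D)[0,2])
    q=[]
    for th0 in np.arange(0,6.28,.5):
        def tr(x):c,s=np.cos(x[2]),np.sin(x[2]);return samp(B)@np.array([[c,s],[-s,c]])+x[:2]
        def r(x):
            t=tr(x);return np.r_[cKDTree(t).query(W)[0],2*cKDTree(W).query(t)[0]]
        o=least_squares(r,[*W.mean(0),th0]);q.append((o.cost,*o.x))
    q.sort();print(" fits",[np.round(a,5) for a in q[:4]])
    # tabs: dark pixels beyond; round end should be given by picture
    print(" extremes",np.round(W[[g[:,0].argmin(),g[:,0].argmax()]],4))
    r=mask(p,box[n][1],lambda a:(a[...,0]>140)&(a[...,1]<70)&(a[...,2]<70))
    print(" red",r.mean(0),np.ptp(r,0),"z",np.percentile(dep(n,r,D)[:,2],[10,50,90]))
    for z in(.075,.08,.085,.09):print("  ",z,np.round(ray(n,r.mean(0),z),4), np.round(np.ptp(ray(n,r,z),0),3))
E
python3 m.py
```

```text
top bead px 403 depth z 0.013764441546383122
 plate dark+bead area mm2 49 table z -0.0028646597722921108
 fits [array([ 0.00398,  0.54723, -0.16105,  0.78994]), array([ 3.98000e-03,  5.47250e-01, -1.61050e-01,  7.07294e+00]), array([ 0.00398,  0.54725, -0.16104,  3.93193]), array([ 0.00398,  0.54725, -0.16105,  3.93059])]
 extremes [[ 0.5848 -0.0726]
 [ 0.5172 -0.2507]]
 red [206.06711409 200.02684564] [14 14] z [0.08775143 0.09248155 0.09604202]
   0.075 [[0.5129 0.1882 0.075 ]] [0.038 0.037 0.   ]
   0.08 [[0.5119 0.1873 0.08  ]] [0.037 0.037 0.   ]
   0.085 [[0.5109 0.1865 0.085 ]] [0.037 0.037 0.   ]
   0.09 [[0.51   0.1856 0.09  ]] [0.037 0.037 0.   ]
side bead px 198 depth z 0.014936952576560247
 plate dark+bead area mm2 1292 table z 0.0007914590399820121
 fits [array([ 1.55000e-03,  5.47250e-01, -1.61720e-01,  3.93927e+00]), array([ 1.55000e-03,  5.47250e-01, -1.61720e-01,  3.93926e+00]), array([ 0.00155,  0.54725, -0.16172,  0.79768]), array([ 1.55000e-03,  5.47300e-01, -1.61670e-01,  7.08133e+00])]
 extremes [[ 0.5839 -0.0744]
 [ 0.5126 -0.2527]]
 red [197.5030303  252.43636364] [17 11] z [0.09223804 0.0935938  0.09499568]
   0.075 [[0.5254 0.1756 0.075 ]] [0.034 0.037 0.   ]
   0.08 [[0.521  0.1784 0.08  ]] [0.034 0.037 0.   ]
   0.085 [[0.5165 0.1812 0.085 ]] [0.033 0.036 0.   ]
   0.09 [[0.5121 0.184  0.09  ]] [0.033 0.036 0.   ]
```

Both views agree within 1 mm: the plate's origin is (0.547, -0.161), turned 0.794 rad, with the round tab at the -y end. The button top is at (0.5095, 0.1855, 0.0925), about 37 mm across. I'm starting the move now with the fingers shut.

{"api": "send_rows", "payload": {"increments": [{"delta_pos":[20,-13,0],"turn":[0,0,0],"grip":0},{"delta_pos":[40,-26,0],"turn":[0,0,0],"grip":0},{"delta_pos":[40,-26,0],"turn":[0,0,0],"grip":0},{"delta_pos":[40,-26,0],"turn":[0,0,0],"grip":0},{"delta_pos":[40,-26,0],"turn":[0,0,0],"grip":0},{"delta_pos":[40,-26,0],"turn":[0,0,0],"grip":0},{"delta_pos":[40,-26,0],"turn":[0,0,0],"grip":0},{"delta_pos":[40,-26,0],"turn":[0,0,0],"grip":0},{"delta_pos":[40,-26,0],"turn":[0,0,0],"grip":0},{"delta_pos":[40,-26,0],"turn":[0,0,0],"grip":0}]}}

```text
time: 1.1
tcp_pos: [0.4786, -0.2782, 0.231]
tcp_rot: [-0.0, 0.99, 0.142, -0.0]
ft_force: [0.7, -1.1, -0.8]
gripper_width: -0.004
finger_force: 0.0
```

```bash
cat > go.py <<'E'
import sys,numpy as np
from scipy.spatial.transform import Rotation as R
from plant import observe
s=observe();w,x,y,z=s["tcp_rot"];r=R.from_quat([x,y,z,w]).as_matrix()
p=np.array(s["tcp_pos"]);print(s["time"],np.round(p,4),"zaxis",np.round(r[:,2],4),"q",np.round(s["q"],2),"w",s["gripper_width"],"F",np.round(s["ft_force"],1))
for a in sys.argv[1:]:
    t=np.array(eval(a));print(a,np.round((t-p)@r*1000,1));p=t
E
python3 go.py .5126,-.2465,.08 .5126,-.2465,.025 .5546,-.2038,.025 .5472,-.1614,.025 .5398,-.119,.025 .5818,-.0763,.025
```

```text
1.1 [ 0.4786 -0.2782  0.231 ] zaxis [-7.e-04  3.e-04 -1.e+00] q [ 0.53  0.47 -0.06  1.71  0.03  0.97 -0.83] w -0.00420395932153085 F [ 0.7 -1.1 -0.8]
.5126,-.2465,.08 [ 41.6 -20.9 151. ]
.5126,-.2465,.025 [ 0.  0. 55.]
.5546,-.2038,.025 [ 52.3 -29.2  -0. ]
.5472,-.1614,.025 [  4.8 -42.8   0. ]
.5398,-.119,.025 [  4.8 -42.8   0. ]
.5818,-.0763,.025 [ 52.3 -29.2  -0. ]
```

{"api": "send_rows", "payload": {"increments": [{"delta_pos":[14,-7,20],"turn":[0,0,0],"grip":0},{"delta_pos":[14,-7,35],"turn":[0,0,0],"grip":0},{"delta_pos":[14,-7,35],"turn":[0,0,0],"grip":0},{"delta_pos":[0,0,35],"turn":[0,0,0],"grip":0},{"delta_pos":[0,0,25],"turn":[0,0,0],"grip":0},{"delta_pos":[0,0,20],"turn":[0,0,0],"grip":0},{"delta_pos":[0,0,15],"turn":[0,0,0],"grip":0},{"delta_pos":[0,0,10],"turn":[0,0,0],"grip":0},{"delta_pos":[0,0,5],"turn":[0,0,0],"grip":0},{"delta_pos":[0,0,0],"turn":[0,0,0],"grip":0}]}}

```text
time: 2.1
tcp_pos: [0.5121, -0.2479, 0.0309]
tcp_rot: [-0.0, 0.99, 0.142, -0.0]
ft_force: [-0.6, -0.6, -0.3]
gripper_width: 0.003
finger_force: 0.0
```

```bash
python3 go.py .5126,-.2465,.025 .5546,-.2038,.025 .5472,-.1614,.025 .5398,-.119,.025 .5818,-.0763,.025; python3 - <<'E'
from h import *
for n,b in(("top",(290,150,390,225)),("side",(230,150,350,240))):
    p,d=optics.snapshot(n);c=p[b[1]:b[3],b[0]:b[2],::-1];c=cv2.resize(c,None,fx=5,fy=5,interpolation=cv2.INTER_CUBIC);cv2.imwrite(f"pics/{n}1.png",c)
a,b=[cv2.imread(f"pics/{n}1.png") for n in("top","side")]
b=cv2.resize(b,(400,300));a=cv2.resize(a,(400,300));cv2.imwrite("pics/both1.png",np.hstack([a,b]))
E
```

```text
2.1 [ 0.5121 -0.2479  0.0309] zaxis [-8.e-04  4.e-04 -1.e+00] q [ 0.44  0.76 -0.04  1.84  0.06  0.54 -0.93] w 0.0025315172006453927 F [-0.6 -0.6 -0.3]
.5126,-.2465,.025 [ 0.9 -1.2  5.9]
.5546,-.2038,.025 [ 52.3 -29.2  -0. ]
.5472,-.1614,.025 [  4.8 -42.8   0. ]
.5398,-.119,.025 [  4.8 -42.8   0. ]
.5818,-.0763,.025 [ 52.3 -29.2  -0. ]
```

View pics/both1.png

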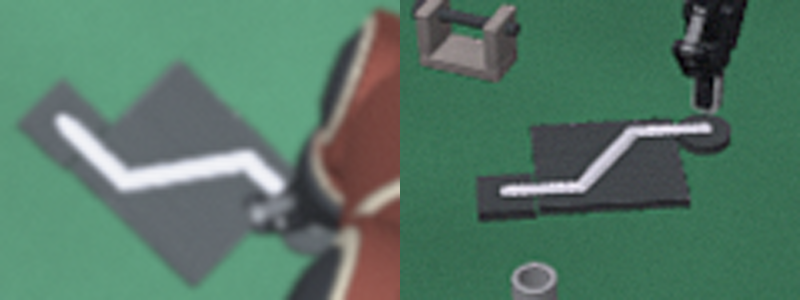

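The right half of the picture shows the shut fingertips above the bead's start on the round tab at about (708,110), with a visible gap. The left half shows them at the same end. I'll lower to 10 mm and trace.

{"api": "send_rows", "payload": {"increments": [{"delta_pos":[1,-1.2,6],"turn":[0,0,0],"grip":0},{"delta_pos":[0,0,0],"turn":[0,0,0],"grip":0},{"delta_pos":[0,0,0],"turn":[0,0,0],"grip":0},{"delta_pos":[8.7,-4.9,0],"turn":[0,0,0],"grip":0},{"delta_pos":[8.7,-4.9,0],"turn":[0,0,0],"grip":0},{"delta_pos":[8.7,-4.9,0],"turn":[0,0,0],"grip":0},{"delta_pos":[8.7,-4.9,0],"turn":[0,0,0],"grip":0},{"delta_pos":[8.7,-4.9,0],"turn":[0,0,0],"grip":0},{"delta_pos":[8.7,-4.9,0],"turn":[0,0,0],"grip":0},{"delta_pos":[0,0,0],"turn":[0,0,0],"grip":0}]}}

```text
time: 3.2
tcp_pos: [0.5565, -0.2014, 0.0253]
tcp_rot: [-0.001, 0.99, 0.143, 0.001]
ft_force: [0.7, -1.0, -0.4]
gripper_width: 0.001
finger_force: 0.0
```

```bash
python3 go.py .5546,-.2038,.025 .5472,-.1614,.025 .5398,-.119,.025 .5818,-.0763,.025
```

```text
3.2 [ 0.5565 -0.2014  0.0253] zaxis [ 0.0015  0.0012 -1.    ] q [ 0.33  0.79 -0.03  1.78  0.04  0.57 -1.01] w 0.0010769946964024344 F [ 0.7 -1.  -0.4]
.5546,-.2038,.025 [-2.5  1.8  0.3]
.5472,-.1614,.025 [  4.9 -42.8   0. ]
.5398,-.119,.025 [  4.9 -42.8   0. ]
.5818,-.0763,.025 [ 52.4 -29.    0.1]
```

{"api": "send_rows", "payload": {"increments": [{"delta_pos":[0,0,0],"turn":[0,0,0],"grip":0},{"delta_pos":[0,0,0],"turn":[0,0,0],"grip":0}]}}

```text
time: 3.4
tcp_pos: [0.5542, -0.2044, 0.0252]
tcp_rot: [0.0, 0.99, 0.141, -0.0]
ft_force: [-0.0, 0.4, -0.2]
gripper_width: 0.001
finger_force: 0.0
```

```bash
python3 go.py .5546,-.2038,.025 .5472,-.1614,.025 .5398,-.119,.025 .5818,-.0763,.025
```

```text
3.4 [ 0.5542 -0.2044  0.0252] zaxis [-8.e-04 -5.e-04 -1.e+00] q [ 0.34  0.79 -0.03  1.78  0.04  0.57 -1.01] w 0.0011307235869334267 F [-0.   0.4 -0.2]
.5546,-.2038,.025 [ 0.6 -0.4  0.2]
.5472,-.1614,.025 [  4.8 -42.8  -0. ]
.5398,-.119,.025 [  4.8 -42.8  -0. ]
.5818,-.0763,.025 [ 52.3 -29.2  -0.1]
```

{"api": "send_rows", "payload": {"increments": [{"delta_pos":[0.7,-6,0],"turn":[0,0,0],"grip":0},{"delta_pos":[1.2,-10,0],"turn":[0,0,0],"grip":0},{"delta_pos":[1.2,-10,0],"turn":[0,0,0],"grip":0},{"delta_pos":[1.3,-11,0],"turn":[0,0,0],"grip":0},{"delta_pos":[1.3,-11,0],"turn":[0,0,0],"grip":0},{"delta_pos":[1.3,-11,0],"turn":[0,0,0],"grip":0},{"delta_pos":[1.3,-11,0],"turn":[0,0,0],"grip":0},{"delta_pos":[1.2,-9,0],"turn":[0,0,0],"grip":0},{"delta_pos":[0.5,-5,0],"turn":[0,0,0],"grip":0},{"delta_pos":[0.2,-2,0],"turn":[0,0,0],"grip":0}]}}

```text
time: 4.4
tcp_pos: [0.5404, -0.1175, 0.0253]
tcp_rot: [-0.0, 0.99, 0.142, -0.0]
ft_force: [0.4, -0.1, 0.7]
gripper_width: -0.002
finger_force: 0.0
```

{"api": "send_rows", "payload": {"increments": [{"delta_pos":[0,0,0],"turn":[0,0,0],"grip":0},{"delta_pos":[0,0,0],"turn":[0,0,0],"grip":0},{"delta_pos":[0,0,0],"turn":[0,0,0],"grip":0}]}}

```text
time: 4.7
tcp_pos: [0.5404, -0.1191, 0.0253]
tcp_rot: [0.0, 0.99, 0.141, 0.0]
ft_force: [-0.7, -0.1, -0.1]
gripper_width: 0.003
finger_force: 0.0
```

```bash
python3 go.py .5398,-.119,.025 .5818,-.0763,.025
```

```text
4.7 [ 0.5404 -0.1191  0.0253] zaxis [ 2.e-04 -5.e-04 -1.e+00] q [ 0.19  0.75 -0.01  1.89  0.02  0.5  -1.13] w 0.0034121226842000266 F [-0.7 -0.1 -0.1]
.5398,-.119,.025 [-0.6 -0.2  0.3]
.5818,-.0763,.025 [ 52.3 -29.2  -0. ]
```

Last leg, with a small allowance to reach the very end, then settle.

{"api": "send_rows", "payload": {"increments": [{"delta_pos":[4,-2.3,0],"turn":[0,0,0],"grip":0},{"delta_pos":[8,-4.5,0],"turn":[0,0,0],"grip":0},{"delta_pos":[8,-4.5,0],"turn":[0,0,0],"grip":0},{"delta_pos":[9,-5,0],"turn":[0,0,0],"grip":0},{"delta_pos":[9,-5,0],"turn":[0,0,0],"grip":0},{"delta_pos":[8,-4.5,0],"turn":[0,0,0],"grip":0},{"delta_pos":[4,-2.3,0],"turn":[0,0,0],"grip":0},{"delta_pos":[2,-1.2,0],"turn":[0,0,0],"grip":0},{"delta_pos":[0,0,0],"turn":[0,0,0],"grip":0},{"delta_pos":[0,0,0],"turn":[0,0,0],"grip":0}]}}

```text
time: 5.7
tcp_pos: [0.5817, -0.0761, 0.0253]
tcp_rot: [0.0, 0.99, 0.142, -0.0]
ft_force: [0.1, 0.3, 0.1]
gripper_width: -0.0
finger_force: 0.0
```

{"api": "send_rows", "payload": {"increments": [{"delta_pos":[0,0,0],"turn":[0,0,0],"grip":0},{"delta_pos":[0,0,0],"turn":[0,0,0],"grip":0}]}}

```text
time: 5.9
tcp_pos: [0.5818, -0.076, 0.0254]
tcp_rot: [0.0, 0.99, 0.142, -0.0]
ft_force: [-0.2, -0.3, -1.1]
gripper_width: -0.001
finger_force: 0.0
```

```bash
python3 go.py .5818,-.0763,.025 .5818,-.0763,.16 .5095,.1855,.16 .5095,.1855,.1
```

```text
5.9 [ 0.5818 -0.076   0.0254] zaxis [-2.e-04 -2.e-04 -1.e+00] q [ 0.09  0.78 -0.    1.8   0.    0.56 -1.2 ] w -0.0013631034233656549 F [-0.2 -0.3 -1.1]
.5818,-.0763,.025 [-0.1  0.2  0.4]
.5818,-.0763,.16 [  -0.    0. -135.]
.5095,.1855,.16 [   4.  -271.6   -0. ]
.5095,.1855,.1 [ 0. -0. 60.]
```

{"api": "send_rows", "payload": {"increments": [{"delta_pos":[0,0,-25],"turn":[0,0,0],"grip":0},{"delta_pos":[0,0,-40],"turn":[0,0,0],"grip":0},{"delta_pos":[0,0,-45],"turn":[0,0,0],"grip":0},{"delta_pos":[0,-20,-25],"turn":[0,0,0],"grip":0},{"delta_pos":[1,-40,0],"turn":[0,0,0],"grip":0},{"delta_pos":[1,-45,0],"turn":[0,0,0],"grip":0},{"delta_pos":[1,-45,0],"turn":[0,0,0],"grip":0},{"delta_pos":[1,-45,0],"turn":[0,0,0],"grip":0},{"delta_pos":[0,-40,0],"turn":[0,0,0],"grip":0},{"delta_pos":[0,-26,0],"turn":[0,0,0],"grip":0}]}}

```text
time: 6.9
tcp_pos: [0.5109, 0.1799, 0.1605]
tcp_rot: [-0.001, 0.99, 0.144, -0.0]
ft_force: [1.0, -0.3, 0.5]
gripper_width: -0.002
finger_force: 0.0
```

{"api": "send_rows", "payload": {"increments": [{"delta_pos":[0,-10,0],"turn":[0,0,0],"grip":0},{"delta_pos":[0,0,20],"turn":[0,0,0],"grip":0},{"delta_pos":[0,0,20],"turn":[0,0,0],"grip":0},{"delta_pos":[0,0,10],"turn":[0,0,0],"grip":0},{"delta_pos":[0,0,0],"turn":[0,0,0],"grip":0},{"delta_pos":[0,0,0],"turn":[0,0,0],"grip":0},{"delta_pos":[0,0,0],"turn":[0,0,0],"grip":0}]}}

```text
time: 7.6
tcp_pos: [0.5106, 0.1855, 0.1112]
tcp_rot: [-0.0, 0.99, 0.142, 0.001]
ft_force: [-0.6, 0.8, -0.1]
gripper_width: -0.004
finger_force: 0.0
```

```bash
python3 go.py .5095,.1855,.0925; python3 - <<'E'
from h import *
a=[]
for n,b in(("top",(165,140,265,215+25)),("side",(150,190,270,280))):
    p,d=optics.snapshot(n);a.append(cv2.resize(p[b[1]:b[3],b[0]:b[2],::-1],(400,400 if n=="top" else 400),interpolation=cv2.INTER_CUBIC))
cv2.imwrite("pics/both2.png",np.hstack(a))
E
```

```text
7.6 [0.5106 0.1855 0.1112] zaxis [ 1.9e-03  6.0e-04 -1.0e+00] q [-0.39  0.6   0.01  1.87 -0.01  0.67 -1.67] w -0.003664248587083352 F [-0.6  0.8 -0.1]
.5095,.1855,.0925 [-1.1 -0.4 18.7]
```

View pics/both2.png

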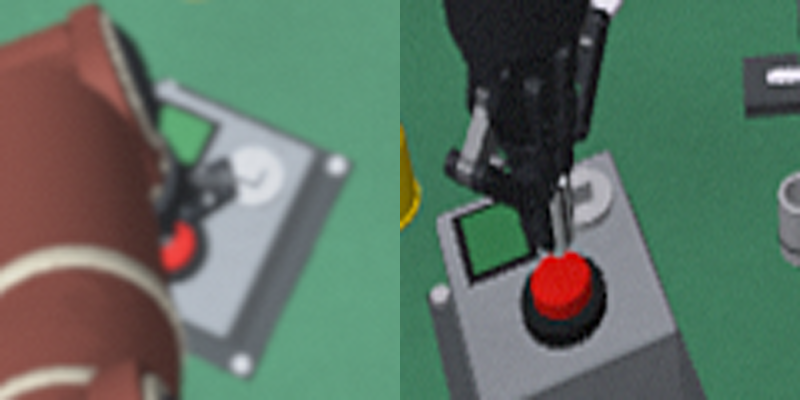

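In the right half, the fingertips are about 19 mm above the red button (tip at 555,255), in line with its centre. Next I press in small steps.

{"api": "send_rows", "payload": {"increments": [{"delta_pos":[-1,0,8],"turn":[0,0,0],"grip":0},{"delta_pos":[0,0,6],"turn":[0,0,0],"grip":0},{"delta_pos":[0,0,3],"turn":[0,0,0],"grip":0},{"delta_pos":[0,0,2],"turn":[0,0,0],"grip":0},{"delta_pos":[0,0,2],"turn":[0,0,0],"grip":0},{"delta_pos":[0,0,0],"turn":[0,0,0],"grip":0},{"delta_pos":[0,0,0],"turn":[0,0,0],"grip":0}]}}

```text
time: 8.4
tcp_pos: [0.5085, 0.1852, 0.0894]
tcp_rot: [0.0, 0.99, 0.142, -0.0]
ft_force: [-1.6, -0.5, 2.6]
gripper_width: 0.001
finger_force: 1.1
```

{"api": "send_rows", "payload": {"increments": [{"delta_pos":[0,0,1.5],"turn":[0,0,0],"grip":0},{"delta_pos":[0,0,0],"turn":[0,0,0],"grip":0},{"delta_pos":[0,0,0],"turn":[0,0,0],"grip":0}]}}

```text
time: 8.7
tcp_pos: [0.5088, 0.1854, 0.088]
tcp_rot: [-0.0, 0.99, 0.142, -0.0]
ft_force: [-1.8, -0.8, 2.1]
gripper_width: -0.0
finger_force: 1.5
```

{"api": "send_rows", "payload": {"increments": [{"delta_pos":[0,0,1.5],"turn":[0,0,0],"grip":0},{"delta_pos":[0,0,0],"turn":[0,0,0],"grip":0},{"delta_pos":[0,0,0],"turn":[0,0,0],"grip":0}]}}

```text
time: 9.0
tcp_pos: [0.5088, 0.1854, 0.0864]
tcp_rot: [-0.0, 0.99, 0.142, 0.0]
ft_force: [-1.8, -1.6, 4.3]
gripper_width: -0.003
finger_force: 1.8
```

{"api": "send_rows", "payload": {"increments": [{"delta_pos":[0,0,1],"turn":[0,0,0],"grip":0},{"delta_pos":[0,0,0],"turn":[0,0,0],"grip":0},{"delta_pos":[0,0,0],"turn":[0,0,0],"grip":0}]}}

```text
time: 9.3
tcp_pos: [0.5088, 0.1854, 0.0861]
tcp_rot: [-0.0, 0.99, 0.142, 0.0]
ft_force: [-2.4, -1.5, 7.6]
gripper_width: -0.0
finger_force: 4.1
```

{"api": "send_rows", "payload": {"increments": [{"delta_pos":[0,0,1],"turn":[0,0,0],"grip":0},{"delta_pos":[0,0,0],"turn":[0,0,0],"grip":0},{"delta_pos":[0,0,0],"turn":[0,0,0],"grip":0}]}}

```text
time: 9.6
tcp_pos: [0.5089, 0.1854, 0.0859]
tcp_rot: [-0.0, 0.99, 0.142, 0.0]
ft_force: [-4.0, -2.2, 14.3]
gripper_width: -0.002
finger_force: 6.9
```

The force rose to 14 N and the tip stopped at z = 0.086, so the button is bottomed. Releasing.

{"api": "send_rows", "payload": {"increments": [{"delta_pos":[0,0,-3],"turn":[0,0,0],"grip":0},{"delta_pos":[0,0,-5],"turn":[0,0,0],"grip":0},{"delta_pos":[0,0,-15],"turn":[0,0,0],"grip":0},{"delta_pos":[0,0,-30],"turn":[0,0,0],"grip":0},{"delta_pos":[0,0,-40],"turn":[0,0,0],"grip":0},{"delta_pos":[0,0,-20],"turn":[0,0,0],"grip":0},{"delta_pos":[0,0,-5],"turn":[0,0,0],"grip":0},{"delta_pos":[0,0,0],"turn":[0,0,0],"grip":0},{"delta_pos":[0,0,0],"turn":[0,0,0],"grip":0},{"delta_pos":[0,0,0],"turn":[0,0,0],"grip":0}]}}

```text
time: 10.6
tcp_pos: [0.508, 0.185, 0.2007]
tcp_rot: [0.0, 0.99, 0.142, -0.002]
ft_force: [0.5, 0.2, 0.3]
gripper_width: 0.0
finger_force: 0.0
```

```bash
python3 - <<'E'
from h import *
for n in("top","side"):
    p,d=optics.snapshot(n);np.savez(f"{n}.npz",p=p,d=d)
E
python3 m.py 2>&1 | grep -E "fits|red|0.09 "; python3 go.py
```

```text
fits [array([ 0.00468,  0.54717, -0.16107,  3.93431]), array([ 0.00468,  0.54709, -0.16148,  3.93527]), array([ 0.00468,  0.54709, -0.16148,  3.93527]), array([ 0.00468,  0.54709, -0.16148,  0.79367])]
 red [207.28333333 200.175     ] [12 13] z [0.08866934 0.09319683 0.14836121]
   0.09 [[0.5096 0.1824 0.09  ]] [0.035 0.032 0.   ]
 fits [array([ 1.81000e-03,  5.47250e-01, -1.61720e-01,  3.93955e+00]), array([ 1.81000e-03,  5.47250e-01, -1.61720e-01,  3.93954e+00]), array([ 1.81000e-03,  5.47250e-01, -1.61720e-01,  3.93955e+00]), array([ 1.81000e-03,  5.47250e-01, -1.61720e-01,  3.93956e+00])]
 red [197.35632184 252.6954023 ] [17 13] z [0.09201343 0.09358138 0.09484242]
   0.09 [[0.5118 0.1847 0.09  ]] [0.033 0.037 0.   ]
10.7 [0.5082 0.1851 0.2011] zaxis [-2.3e-03 -9.0e-04 -1.0e+00] q [-0.4   0.48  0.01  1.78 -0.01  0.88 -1.67] w -0.0005736724543260684 F [ 0.5 -0.6  0.1]
```

The plate hasn't moved, the button is back up and the arm is clear, so I'm handing in.

```bash
python3 -c "
from plant import env
print(env.finish_job())"
```

```text
the job is handed in; nothing more can be done
None
```

I followed the weld bead from the round tab to the square tab about 11 mm above it, then pressed the red button fully down (14 N) and let it come back up; the cameras show the plate unmoved, and the job was handed in at about 11 s.

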